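Lift the round dip bucket off its fork stand

TASK

Two small steel degreasing buckets hang by their side pins in fork stands on the bench. Lift the round one straight up off its forks by its handle bar, keeping it from swinging or tipping, and gently set it down upright in the low square drip tray, then let go. Leave the square bucket hanging undisturbed.

Things in the scene. Friction and masses are not known exactly. Their poses are not given: they have to be found in the camera images.
- round_bucket: Round open steel bucket, rim 90 mm wide, 100 mm tall, 0.4-0.7 kg. Origin: underside centre, z up. Welded rigid handle: level grip bar along y, 12 mm thick (x), 20 tall, 88 long, centred 155 mm above origin, on uprights at y=+-48. Pins 12 mm thick along +-y, out to 77 mm, 78 mm above origin, hang loose in its stand's V forks; centre of mass below the pins: pushed at the bar it swings about y.
- square_bucket: The bucket to leave alone: square, 90 x 90 mm, 100 mm tall, open, steel, with the same handle bar and pins as the round one, hanging in an identical stand on the other side of the tray. Origin: centre of its underside; z up.
- round_stand: Grey stand of the round bucket, fixed. Base 100 (x) x 170 (y) x 8 mm, two forks 10 mm thick at y=+-63 mm ending in upward-open Vs, tops 134 mm above the bench. Origin: base underside centre, bench level. Axes parallel to the hanging bucket's, whose underside is 35 mm above this origin. Bucket raised 30 mm: pins clear of the forks.
- tray: Low square aluminium drip tray, fixed to the bench between the two stands, 150 x 150 mm, walls 4 mm thick and 18 mm high, floor 4 mm thick. Origin: centre of its underside at bench level, axes parallel to its sides.
Not all that is in view belongs to the job. What is shaped like the round_bucket but yellow is not meant. Of the things that look like the tray, the smaller one is meant.

How it is judged (in metres and radians):
On the way:
1. the round bucket is lifted straight up clear of its forks: risen 45 mm or more, within 35 mm of over its stand's middle, within 15 degrees of upright (z of round_bucket in the frame of round_stand above 0.08 m and horizontal distance between round_bucket and round_stand below 0.035 m and angle between round_bucket's own z axis and vertical below 0.26 rad), for 0.05 s.
At the end, for the whole second after the job is handed in: The round bucket stands flat on the tray's floor inside its walls (centre within 45 mm of the tray's, underside less than 10 mm above the tray's underside), upright within 5 degrees, at rest and released; the square bucket still hangs within 20 mm of where it was, within 8 degrees of upright (horizontal distance between round_bucket and tray below 0.045 m and z of round_bucket in the frame of tray below 0.01 m and angle between round_bucket's own z axis and vertical below 0.09 rad and linear speed of round_bucket below 0.02 m/s and distance of square_bucket from where it was at the start of the episode below 0.02 m and angle between square_bucket's own z axis and vertical below 0.15 rad); the robot touches nothing.
It fails at once if the round bucket swings or tips more than 20 degrees from upright (angle between round_bucket's own z axis and vertical above 0.35 rad).
It fails at once if the round bucket is dropped or slammed into the tray (faster than 0.5 m/s in the last 30 mm) (horizontal distance between round_bucket and tray below 0.08 m and z of round_bucket in the frame of tray below 0.034 m and linear speed of round_bucket above 0.5 m/s).
It fails at once if the square bucket is disturbed: moved more than 40 mm (distance of square_bucket from where it was at the start of the episode above 0.04 m).
It also fails if it takes over 42 s, if anything falls off the work surface, if the arm or the gripper's body presses on something with over 40 N, if the wrist force passes 120 N, or if a joint passes its speed limit or range.

ROBOT

A 6-joint arm with a two-finger parallel gripper is mounted at the origin on the work surface. World frame = base frame: x ahead of the robot, y to its left, z up, the work surface at z = 0. Lengths are in mm, angles in rad, forces in N, time in s.
With the tool pointing down it reaches from about 350 to 875 mm from the base axis. Payload 4.2 kg.
Tool frame: the origin (TCP) lies midway between the tips of the shut fingers; the grasp point (between the pads) lies 19 mm behind it; y points along the fingers, x is the direction in which the jaws open and shut, and the axes are right-handed (so a half turn about y gives the same grasp; the last joint's range is limited). The gripper opens to 85 mm and grips with 20 to 120 N. Pads are 22 mm wide; open, the fingers measure 114 mm over their backs; the gripper's body (76 mm by 85 mm) begins 54 mm behind the grasp point. The pads swing forward as they close: fully open they stand 13 mm farther back than shut.
Start: joints at [-0.924, 0.385, 0.008, 0, -1.194, -0.259], TCP at [236.359, -578.562, 204.912] pointing down, gripper open.
Joint ranges: [-3.14, 3.14], [-1.21, 2.06], [-1.07, 1.41], [-3.16, 2.05], [-2.99, -0.16], [-3.1, 3.1]. Speed limits (rad/s): [2.79, 2.79, 3.14, 3.14, 3.14, 3.14].

INTERFACE

Orientations are given as a unit quaternion [x, y, z, w].
In Python, from bench import read_state, get_image, job_done gives the robot as it stands.
- The arm moves only by the tool play_rows, never from a script. Its argument "series" is a list of rows, each a list of 7 numbers: the shift along the tool's x, y, z in m, then the turn, a rotation vector about the tool's x, y, z in rad, then the finger opening in m, from 0 to 0.0854. In form: [[x, y, z, wx, wy, wz, claw], ...]. A call has 1 to 10 rows; each row shifts and turns the pose as measured when the row begins, along the tool's axes as they then stand; what a row does not reach is not made up. A row lasts 1/10 s, in which the tool goes at most 50 mm and 8.59 degrees, less where a joint would pass 70% of its speed; a pose out of reach is approached as far as the arm can. A call with a gripper value outside its range is refused whole. The fingers move at their own pace and stop on an object; the grip force is fixed at half the most. Time passes only in rows, so rows that do not move let the fingers close. It gives the time, the measured TCP pose, the force and the opening at its end, in the units of the state.
- read_state(): the state, without advancing time (a new reading comes with each control period).
- get_image(name): name is "side" or "top" or "wrist"; returns a dict with "color" (420x560x3 uint8, red, green, blue), "intrinsics" (3x3 intrinsics, pixels), "origin" and "orientation" of the camera in the world. Camera axes: x right, y down, z forward; pixel columns grow to the right and rows downward; lengths in mm; the calibration is good to about 2 mm. A picture is of the moment at which its call begins. There is no depth.
- job_done(): hands the job in, once; it reports no verdict.
The state is a dict: "clock": time; "joints": joint angles; "joint_vel": joint speeds; "joint_efforts": joint torques, N m; "position": TCP position; "ee_rot": TCP orientation; "contact_force": force on the tool from outside, world axes, zero at the start; "wrist_torque": the same for the moment, N m; "gripper_width": finger opening in mm.
Only numpy, scipy, OpenCV 4.12 (cv2) and the standard library are available. Lean on these libraries where they do the work, as an engineer would, in place of code of your own. Each camera call takes 0.05 s, during which the arm holds its last target. There are 200 camera calls.

## Working session

There is one attempt and no reset: what is moved stays moved. The work goes in short steps, Python scripts to look and compute and a tool call to move; the robot and the scene stay as the last step left them, time stands still between calls to the robot, and variables do not carry over. Pictures are saved under pics/ and viewed, about 8 in all and at most 12, crops included, and the job is handed in when it is done.

Besides the shell and the picture viewer there is one more tool, called after ">>>" by a JSON object that holds its "method" and its "body", one argument or row to a line. play_rows: Moves the arm, as the interface text tells. Its arguments: {"type":"object","properties":{"series":{"type":"array","items":{"type":"array","items":{"type":"number"}}}},"required":["series"]}

```bash
mkdir -p pics; cat > h.py <<'E'
import numpy as np, cv2, pickle
from scipy.spatial.transform import Rotation as R
from bench import read_state, get_image, job_done
def snap(n,tag):
    d=get_image(n); pickle.dump(d,open(f'pics/{tag}.pkl','wb')); cv2.imwrite(f'pics/{tag}.png',d['color'][:,:,::-1]); return d
def load(tag): return pickle.load(open(f'pics/{tag}.pkl','rb'))
def rot(d): 
    o=np.array(d['orientation'],float); return o if o.shape==(3,3) else R.from_quat(o).as_matrix()
def ray(d,px):
    v=np.linalg.inv(np.array(d['intrinsics']))@np.array([px[0],px[1],1.]); return np.array(d['origin'],float),rot(d)@v
def onz(d,px,z):
    o,v=ray(d,px); return o+v*(z-o[2])/v[2]
def proj(d,p):
    c=np.array(d['intrinsics'])@(rot(d).T@(np.array(p,float)-np.array(d['origin']))); return c[:2]/c[2]
E
python3 - <<'E'
from h import *
a=snap('top','top0');b=snap('side','side0')
for d in(a,b):print(d['origin'],d['orientation'],d['intrinsics'])
cv2.imwrite('pics/both.png',cv2.resize(np.vstack([a['color'],b['color']])[:,:,::-1],None,fx=.714,fy=.714))
print(read_state())
E
```

```text
[ 299.41929459  -33.16636457 1428.46091158] [ 0.70917192 -0.70420109  0.02306983 -0.02537301] [[535.76759083   0.         284.51800281]
 [  0.         535.76759083 219.52785551]
 [  0.           0.           1.        ]]
[-212.14494764 -415.0557505   642.37281332] [ 0.794046   -0.42773258  0.2092468  -0.37782479] [[452.48410812   0.         275.02630791]
 [  0.         452.48410812 208.35657603]
 [  0.           0.           1.        ]]
{'clock': 0.1, 'joints': array([-9.24366694e-01,  3.85470679e-01,  6.75040901e-03, -4.50972803e-04,
       -1.19397613e+00, -2.58606148e-01]), 'joint_vel': array([-1.12173963e-05, -9.79679208e-04,  4.23727781e-03,  3.03589360e-03,
        9.15418769e-04,  1.37600509e-03]), 'joint_efforts': array([-4.78451257e-04, -3.93320739e+01,  1.88928437e+01,  4.19790968e+00,
       -2.62533540e-03,  9.36771897e-06]), 'position': array([ 236.16333233, -578.04367627,  203.92933316]), 'ee_rot': array([ 0.39374174,  0.58730488, -0.58658572, -0.39491469]), 'contact_force': array([-0.88164216, -0.26063473, -0.0190601 ]), 'wrist_torque': array([ 0.00227462, -0.03155201, -0.04038389]), 'gripper_width': 85.34679196396347}
```

View pics/top0.png

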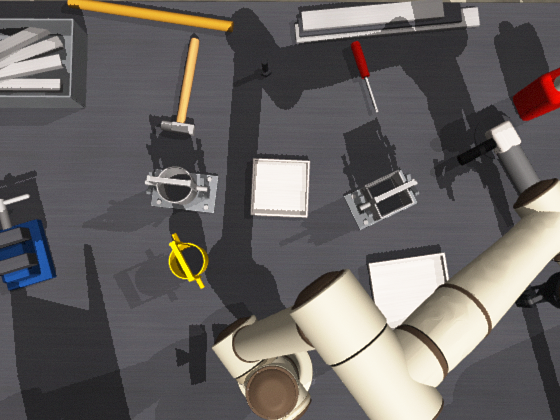

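View pics/side0.png

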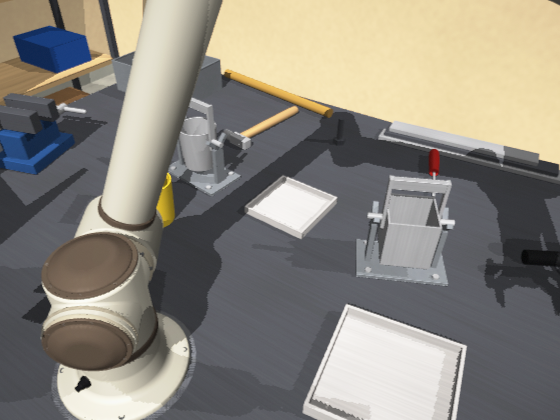

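Top view: the steel round bucket is at (178,187). Things that could be taken for it: the yellow round bucket at (187,262) and the square steel bucket at (388,195). The small tray is at (281,188), and the large one at (408,285) is not meant. I choose (178,187) and (281,188), and check the bucket in a crop.

```bash
python3 - <<'E'
from h import *
a=load('top0');b=load('side0')
A=cv2.resize(a['color'][160:220,138:228],None,fx=8,fy=8,interpolation=cv2.INTER_CUBIC)
cv2.imwrite('pics/crop.png',A[:,:,::-1])
g=a['color'].min(2); m=(g>150).astype(np.uint8); m[:,:240]=0;m[:,320:]=0;m[:140]=0;m[230:]=0
m=cv2.morphologyEx(m,cv2.MORPH_CLOSE,np.ones((7,7)))
c=max(cv2.findContours(m,0,2)[0],key=cv2.contourArea); r=cv2.minAreaRect(c); print(r)
P=np.array([onz(a,p,18)[:2] for p in cv2.boxPoints(r)]);print(P,P.mean(0),np.linalg.norm(P[0]-P[1]),np.linalg.norm(P[2]-P[1]))
E
```

```text
((280.15283203125, 187.4849090576172), (56.55526351928711, 56.7290153503418), 2.4895527362823486)
[[408.64203231  61.26014555]
 [559.90154735  56.43731148]
 [554.29185853 -93.87509297]
 [403.16882906 -87.96576825]] [481.50106681 -16.03585105] 151.33638232702475 150.4170453858532
```

View pics/crop.png

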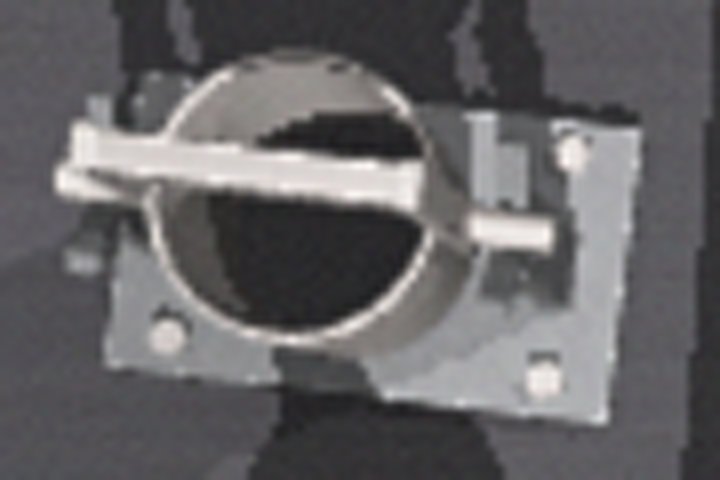

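```bash
python3 - <<'E'
from h import *
a=load('top0');s=read_state()
f=lambda x,y:(138+(x+.5)/8-.5,160+(y+.5)/8-.5)
for n,z,p,q in [('bar',200,(72,147),(424,185)),('pins',115,(57,183),(553,233))]:
    P=onz(a,f(*p),z);Q=onz(a,f(*q),z);d=P-Q;print(n,(P+Q)/2,np.linalg.norm(d),np.degrees(np.arctan2(d[1],d[0])))
print('rim',onz(a,f(294,198),135)); print('base',np.mean([onz(a,f(*p),8) for p in((640,128),(605,424),(105,365))],0),onz(a,f(605,424),8),onz(a,f(105,365),8),onz(a,f(640,128),8))
print(R.from_quat(s['ee_rot']).as_matrix().round(3))
b=load('side0')
P=onz(a,f(248,166),200);print(proj(b,P))
B=b['color'][80:200,150:250];cv2.imwrite('pics/side_crop.png',cv2.resize(B,None,fx=6,fy=6,interpolation=cv2.INTER_CUBIC)[:600,:,::-1])
E
```

```text
bar [472.71272519 239.82666183 200.        ] 102.5373510780495 84.1917775999901
pins [471.76334219 240.84252284 115.        ] 154.21723000190744 84.60311165295832
rim [472.17299848 240.03750431 135.        ]
base [453.44365785 214.0220162    8.        ] [414.15033875 161.74777592   8.        ] [432.71453572 328.65841066   8.        ] [513.46609909 151.65986201   8.        ]
[[-0.378 -0.001 -0.926]
 [ 0.926  0.002 -0.378]
 [ 0.002 -1.     0.   ]]
[194.59385511  99.7144458 ]
```

View pics/side_crop.png

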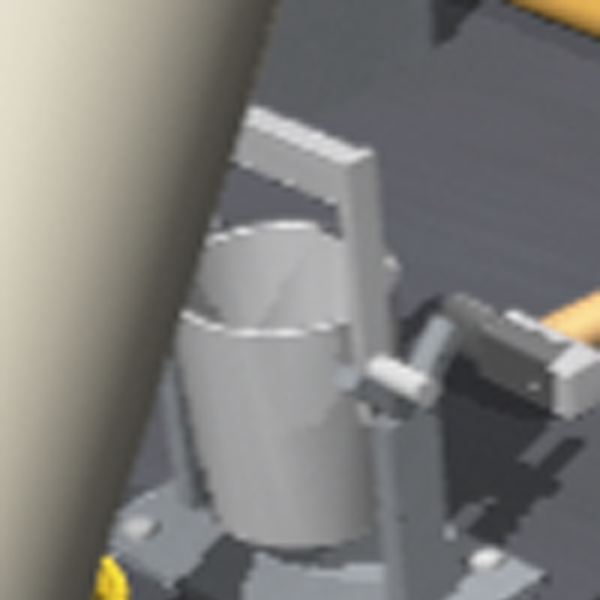

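Crop and side view agree: the grey round bucket hangs in its stand with the bar about (472.5, 240) and direction 84.4°. The tray centre is (481.5, −16). I'll rise, then sweep over.

>>> {"method": "play_rows", "body": {
  "series": [
    [0, -0.045, 0, 0, 0, 0, 0.085],
    [0, -0.045, 0, 0, 0, 0, 0.085],
    [0, -0.045, 0, 0, 0, 0, 0.085],
    [0.006, 0, -0.048, 0, -0.08, 0, 0.085],
    [0.006, 0, -0.048, 0, -0.08, 0, 0.085],
    [0.006, 0, -0.048, 0, -0.08, 0, 0.085],
    [0.006, 0, -0.048, 0, -0.08, 0, 0.085],
    [0.006, 0, -0.048, 0, -0.08, 0, 0.085],
    [0.006, 0, -0.048, 0, -0.08, 0, 0.085],
    [0.006, 0, -0.048, 0, -0.08, 0, 0.085]
  ]
}}

```text
clock: 1.1
position: [482.6, -344.5, 337.1]
ee_rot: [0.209, 0.678, -0.67, -0.218]
contact_force: [0.9, -0.1, -0.0]
gripper_width: 85.0
```

```bash
cat >> h.py <<'E'
def plan(target, yaw, n=1):
    s=read_state(); M=R.from_quat(s['ee_rot']).as_matrix(); t=np.radians(yaw)
    G=np.array([[np.cos(t),0,-np.sin(t)],[np.sin(t),0,np.cos(t)],[0,-1,0]])
    rv=R.from_matrix(M.T@G).as_rotvec(); d=np.array(target)-s['position']
    print('pos',s['position'].round(1),'yaw',np.degrees(np.arctan2(M[1,0],M[0,0])).round(2),'F',s['contact_force'].round(1),'w',round(s['gripper_width'],1),'t',s['clock'])
    print('total shift m',(M.T@d/1000).round(4),'rotvec',rv.round(4))
    if n>1:
        for i in range(n): print([*((R.from_rotvec(rv*i/n).as_matrix().T@M.T@d)/n/1000).round(4),*(rv/n).round(4)])
E
python3 -c "
from h import *
plan([472.5,240,320],174.4,14)"
```

```text
pos [ 482.6 -344.5  337.1] yaw 144.78 F [ 0.9 -0.1 -0. ] w 85.0 t 1.1
total shift m [ 0.345   0.0255 -0.4715] rotvec [ 0.0103 -0.517   0.0135]
[np.float64(0.0246), np.float64(0.0018), np.float64(-0.0337), np.float64(0.0007), np.float64(-0.0369), np.float64(0.001)]
[np.float64(0.0234), np.float64(0.0018), np.float64(-0.0346), np.float64(0.0007), np.float64(-0.0369), np.float64(0.001)]
[np.float64(0.0221), np.float64(0.0017), np.float64(-0.0354), np.float64(0.0007), np.float64(-0.0369), np.float64(0.001)]
[np.float64(0.0208), np.float64(0.0017), np.float64(-0.0362), np.float64(0.0007), np.float64(-0.0369), np.float64(0.001)]
[np.float64(0.0194), np.float64(0.0016), np.float64(-0.0369), np.float64(0.0007), np.float64(-0.0369), np.float64(0.001)]
[np.float64(0.018), np.float64(0.0016), np.float64(-0.0376), np.float64(0.0007), np.float64(-0.0369), np.float64(0.001)]
[np.float64(0.0166), np.float64(0.0015), np.float64(-0.0383), np.float64(0.0007), np.float64(-0.0369), np.float64(0.001)]
[np.float64(0.0152), np.float64(0.0015), np.float64(-0.0389), np.float64(0.0007), np.float64(-0.0369), np.float64(0.001)]
[np.float64(0.0138), np.float64(0.0015), np.float64(-0.0394), np.float64(0.0007), np.float64(-0.0369), np.float64(0.001)]
[np.float64(0.0123), np.float64(0.0014), np.float64(-0.0399), np.float64(0.0007), np.float64(-0.0369), np.float64(0.001)]
[np.float64(0.0108), np.float64(0.0014), np.float64(-0.0403), np.float64(0.0007), np.float64(-0.0369), np.float64(0.001)]
[np.float64(0.0093), np.float64(0.0013), np.float64(-0.0407), np.float64(0.0007), np.float64(-0.0369), np.float64(0.001)]
[np.float64(0.0078), np.float64(0.0013), np.float64(-0.041), np.float64(0.0007), np.float64(-0.0369), np.float64(0.001)]
[np.float64(0.0063), np.float64(0.0013), np.float64(-0.0413), np.float64(0.0007), np.float64(-0.0369), np.float64(0.001)]
```

>>> {"method": "play_rows", "body": {
  "series": [
    [0.025, 0, -0.034, 0.001, -0.037, 0.001, 0.085],
    [0.023, 0, -0.035, 0.001, -0.037, 0.001, 0.085],
    [0.022, 0, -0.035, 0.001, -0.037, 0.001, 0.085],
    [0.021, 0, -0.036, 0.001, -0.037, 0.001, 0.085],
    [0.019, 0, -0.037, 0.001, -0.037, 0.001, 0.085],
    [0.018, 0, -0.038, 0.001, -0.037, 0.001, 0.085],
    [0.017, 0, -0.038, 0.001, -0.037, 0.001, 0.085],
    [0.015, 0, -0.039, 0.001, -0.037, 0.001, 0.085],
    [0.014, 0, -0.039, 0.001, -0.037, 0.001, 0.085],
    [0.012, 0, -0.04, 0.001, -0.037, 0.001, 0.085]
  ]
}}

```text
clock: 2.1
position: [469.8, 91.1, 334.7]
ee_rot: [0.074, 0.704, -0.702, -0.085]
contact_force: [0.8, 0.0, -0.5]
gripper_width: 85.0
```

```bash
python3 -c "
from h import *
plan([472.5,240,300],174.4,5)"
```

```text
pos [469.8  91.1 334.7] yaw 167.06 F [ 0.8  0.  -0.5] w 85.0 t 2.1
total shift m [ 0.0301  0.0353 -0.1457] rotvec [ 0.0021 -0.1281  0.0153]
[np.float64(0.006), np.float64(0.0071), np.float64(-0.0291), np.float64(0.0004), np.float64(-0.0256), np.float64(0.0031)]
[np.float64(0.0053), np.float64(0.007), np.float64(-0.0293), np.float64(0.0004), np.float64(-0.0256), np.float64(0.0031)]
[np.float64(0.0046), np.float64(0.007), np.float64(-0.0294), np.float64(0.0004), np.float64(-0.0256), np.float64(0.0031)]
[np.float64(0.0038), np.float64(0.007), np.float64(-0.0295), np.float64(0.0004), np.float64(-0.0256), np.float64(0.0031)]
[np.float64(0.0031), np.float64(0.007), np.float64(-0.0296), np.float64(0.0004), np.float64(-0.0256), np.float64(0.0031)]
```

>>> {"method": "play_rows", "body": {
  "series": [
    [0.006, 0.004, -0.029, 0, -0.026, 0.003, 0.085],
    [0.005, 0.004, -0.029, 0, -0.026, 0.003, 0.085],
    [0.005, 0.004, -0.029, 0, -0.026, 0.003, 0.085],
    [0.004, 0.004, -0.029, 0, -0.026, 0.003, 0.085],
    [0.003, 0.004, -0.026, 0, -0.026, 0.003, 0.085],
    [0, 0, 0, 0, 0, 0, 0.085],
    [0, 0, 0, 0, 0, 0, 0.085]
  ]
}}

```text
clock: 2.8
position: [467.4, 245.5, 310.8]
ee_rot: [-0.027, -0.706, 0.707, 0.031]
contact_force: [0.6, -0.5, -0.0]
gripper_width: 84.9
```

```bash
python3 -c "
from h import *
plan([472.5,240,300],174.4)
d=snap('wrist','w1');snap('top','top1')
print(d['origin'],proj(d,[472.5,240,200]))
for e in(-52,52):
  u=np.array([np.cos(np.radians(84.4)),np.sin(np.radians(84.4)),0]);print(proj(d,np.array([472.5,240,200])+e*u))
"
```

```text
pos [467.4 245.5 310.8] yaw 175.32 F [ 0.6 -0.5 -0. ] w 84.9 t 2.8
total shift m [-0.0056  0.0108  0.0051] rotvec [-0.0012  0.0161  0.0052]
[463.04342449 166.96977966 480.38576668] [273.0718106  181.20581006]
[273.80426219 117.55980143]
[272.41703508 238.10219542]
```

View pics/w1.png

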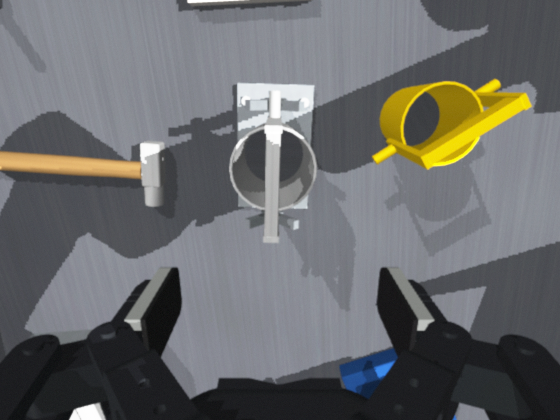

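The wrist view shows the bar from (274,119) to (271,239), within about 2 px of my prediction. I'll centre on it and go down.

>>> {"method": "play_rows", "body": {
  "series": [
    [-0.003, 0.02, 0.003, 0, 0.008, 0.003, 0.085],
    [-0.003, 0.02, 0.002, 0, 0.008, 0.002, 0.085],
    [0, 0.02, 0, 0, 0, 0, 0.085],
    [0, 0.015, 0, 0, 0, 0, 0.085],
    [0, 0, 0, 0, 0, 0, 0.085],
    [0, 0, 0, 0, 0, 0, 0.085]
  ]
}}

```text
clock: 3.5
position: [475.0, 233.9, 237.3]
ee_rot: [0.04, 0.707, -0.705, -0.036]
contact_force: [1.4, 0.4, 0.2]
gripper_width: 85.1
```

```bash
python3 -c "
from h import *
plan([472.5,240,171],174.4)"
```

```text
pos [475.  233.9 237.3] yaw 173.82 F [1.4 0.4 0.2] w 85.1 t 3.5
total shift m [ 0.0034  0.0663 -0.0056] rotvec [ 0.0034 -0.0101 -0.005 ]
```

>>> {"method": "play_rows", "body": {
  "series": [
    [0.002, 0.02, -0.003, 0, -0.006, -0.003, 0.085],
    [0, 0.018, -0.002, 0, 0, 0, 0.085],
    [0, 0.015, 0, 0, 0, 0, 0.085],
    [0, 0.008, 0, 0, 0, 0, 0.085],
    [0, 0, 0, 0, 0, 0, 0.085],
    [0, 0, 0, 0, 0, 0, 0.085]
  ]
}}

```text
clock: 4.1
position: [478.4, 240.2, 182.8]
ee_rot: [0.042, 0.711, -0.702, -0.032]
contact_force: [-0.7, 0.1, 1.7]
gripper_width: 84.8
```

```bash
python3 -c "
from h import *
for i in range(3): plan([472.5,240,171],174.4); d=snap('wrist','w2')
c=np.array([472.5,240,200]);u=np.array([np.cos(np.radians(84.4)),np.sin(np.radians(84.4)),0])
for e in(-52,0,52):print(proj(d,c+e*u))
"
```

```text
pos [478.4 240.2 182.8] yaw 174.04 F [-0.7  0.1  1.7] w 84.8 t 4.1
total shift m [0.006  0.0117 0.001 ] rotvec [ 0.0133 -0.0062 -0.0136]
pos [478.4 240.3 182.9] yaw 174.04 F [ 0.1 -0.2  0.7] w 85.2 t 4.15
total shift m [0.006  0.0118 0.0011] rotvec [ 0.0136 -0.0062 -0.0138]
pos [478.4 240.4 182.9] yaw 174.04 F [-0.  -0.   0.2] w 84.9 t 4.2
total shift m [0.006  0.0118 0.0011] rotvec [ 0.0137 -0.0062 -0.0138]
[293.55252509 150.82795452]
[292.72037225 256.33614205]
[292.03979948 342.62557693]
```

View pics/w2.png

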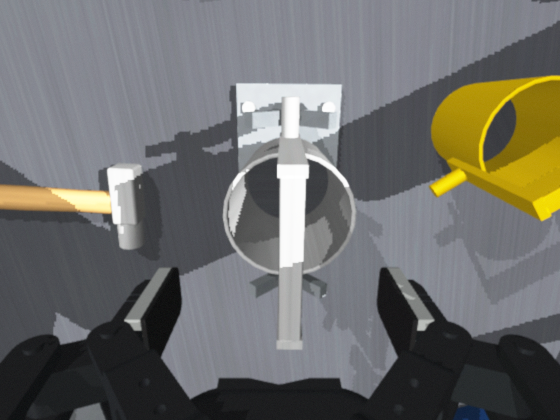

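>>> {"method": "play_rows", "body": {
  "series": [
    [0.003, 0.007, 0, 0.007, -0.003, -0.007, 0.085],
    [0.002, 0.005, 0.001, 0.006, -0.003, -0.006, 0.085],
    [0, 0, 0, 0, 0, 0, 0.085],
    [0, 0, 0, 0, 0, 0, 0.085]
  ]
}}

```text
clock: 4.65
position: [473.2, 240.3, 170.6]
ee_rot: [0.035, 0.706, -0.706, -0.034]
contact_force: [0.1, 0.1, 0.4]
gripper_width: 85.3
```

```bash
python3 -c "
from h import *
plan([473.7,240,171],174.4)"
```

```text
pos [473.2 240.3 170.6] yaw 174.43 F [0.1 0.1 0.4] w 85.3 t 4.65
total shift m [-0.0006 -0.0004  0.0002] rotvec [ 0.0007  0.0005 -0.0005]
```

>>> {"method": "play_rows", "body": {
  "series": [
    [0, 0, 0, 0, 0, 0, 0.065],
    [0, 0, 0, 0, 0, 0, 0.045],
    [0, 0, 0, 0, 0, 0, 0.028],
    [0, 0, 0, 0, 0, 0, 0.02],
    [0, 0, 0, 0, 0, 0, 0.02],
    [0, 0, 0, 0, 0, 0, 0.016],
    [0, 0, 0, 0, 0, 0, 0.013],
    [0, 0, 0, 0, 0, 0, 0.01],
    [0, 0, 0, 0, 0, 0, 0.006],
    [0, 0, 0, 0, 0, 0, 0.002]
  ]
}}

```text
clock: 5.65
position: [473.4, 240.4, 171.1]
ee_rot: [0.035, 0.707, -0.706, -0.034]
contact_force: [-0.2, 0.1, -0.7]
gripper_width: 8.4
```

>>> {"method": "play_rows", "body": {
  "series": [
    [0, 0, 0, 0, 0, 0, 0],
    [0, 0, 0, 0, 0, 0, 0],
    [0, 0, 0, 0, 0, 0, 0]
  ]
}}

```text
clock: 5.95
position: [473.4, 240.4, 171.1]
ee_rot: [0.035, 0.707, -0.706, -0.034]
contact_force: [-0.6, 0.3, 0.9]
gripper_width: 8.8
```

```bash
python3 -c "
from h import *
plan([473.2,240.3,171],174.4)"
```

```text
pos [473.4 240.4 171.1] yaw 174.4 F [-0.6  0.3  0.9] w 8.8 t 5.95
total shift m [0.0002 0.0001 0.0001] rotvec [ 0.0012  0.0001 -0.0011]
```

>>> {"method": "play_rows", "body": {
  "series": [
    [0, -0.005, 0, 0, 0, 0, 0],
    [0, -0.01, 0, 0, 0, 0, 0],
    [0, -0.01, 0, 0, 0, 0, 0],
    [0, -0.01, 0, 0, 0, 0, 0],
    [0, 0, 0, 0, 0, 0, 0],
    [0, 0, 0, 0, 0, 0, 0]
  ]
}}

```text
clock: 6.55
position: [470.6, 239.0, 205.3]
ee_rot: [-0.033, -0.705, 0.707, 0.037]
contact_force: [0.6, -0.7, -4.7]
gripper_width: 8.4
```

```bash
python3 -c "
from h import *
plan([473.4,240.3,291],174.4)
a=snap('wrist','w3');b=snap('side','side3');c=snap('top','top3')
i=np.hstack([cv2.resize(a['color'],(400,300)),cv2.resize(b['color'][60:210,110:310],(400,300))])
j=cv2.resize(c['color'][130:280,100:300],(800,600))[:300]
cv2.imwrite('pics/l3.png',np.vstack([i,j])[:,:,::-1])"
```

```text
pos [470.6 239.  205.3] yaw 174.33 F [ 0.6 -0.7 -4.7] w 8.4 t 6.55
total shift m [-0.0021 -0.0857 -0.0013] rotvec [-0.0031 -0.0012  0.0066]
```

View pics/l3.png

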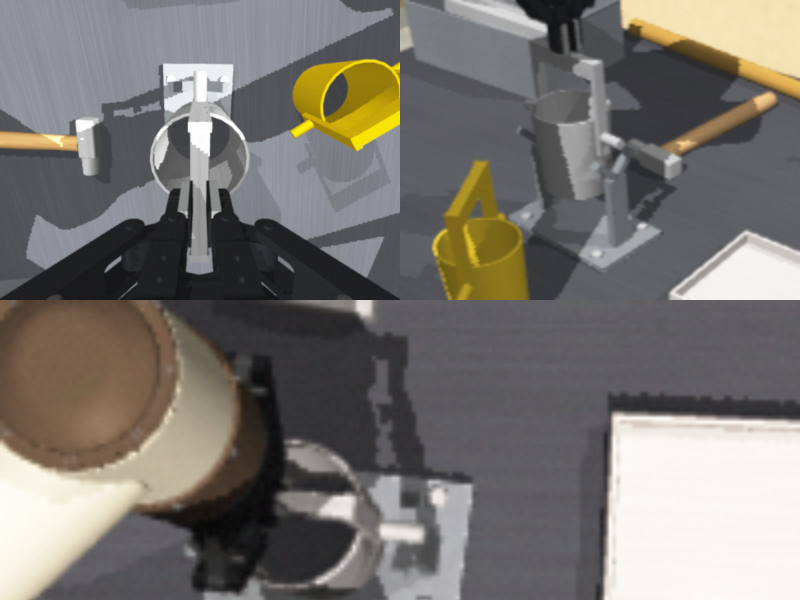

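The bucket is off the forks and upright, with 4.7 N on the wrist. I'll keep going up.

>>> {"method": "play_rows", "body": {
  "series": [
    [0, -0.01, 0, 0, 0, 0.003, 0],
    [-0.001, -0.013, -0.001, -0.001, 0, 0.003, 0],
    [-0.001, -0.015, 0, -0.001, 0, 0, 0],
    [0, -0.015, 0, 0, 0, 0, 0],
    [0, -0.015, 0, 0, 0, 0, 0],
    [0, -0.013, 0, 0, 0, 0, 0],
    [0, -0.008, 0, 0, 0, 0, 0],
    [0, 0, 0, 0, 0, 0, 0],
    [0, 0, 0, 0, 0, 0, 0]
  ]
}}

```text
clock: 7.6
position: [473.2, 240.0, 302.9]
ee_rot: [-0.036, -0.706, 0.706, 0.034]
contact_force: [-0.6, -0.1, -5.4]
gripper_width: 8.9
```

```bash
python3 -c "
from h import *
plan([481.5,-16,291],177,15)"
```

```text
pos [473.2 240.  302.9] yaw 174.35 F [-0.6 -0.1 -5.4] w 8.9 t 7.6
total shift m [-0.0334  0.012   0.254 ] rotvec [-0.0002 -0.0462 -0.0025]
[np.float64(-0.0022), np.float64(0.0008), np.float64(0.0169), np.float64(-0.0), np.float64(-0.0031), np.float64(-0.0002)]
[np.float64(-0.0022), np.float64(0.0008), np.float64(0.0169), np.float64(-0.0), np.float64(-0.0031), np.float64(-0.0002)]
[np.float64(-0.0021), np.float64(0.0008), np.float64(0.0169), np.float64(-0.0), np.float64(-0.0031), np.float64(-0.0002)]
[np.float64(-0.0021), np.float64(0.0008), np.float64(0.017), np.float64(-0.0), np.float64(-0.0031), np.float64(-0.0002)]
[np.float64(-0.002), np.float64(0.0008), np.float64(0.017), np.float64(-0.0), np.float64(-0.0031), np.float64(-0.0002)]
[np.float64(-0.002), np.float64(0.0008), np.float64(0.017), np.float64(-0.0), np.float64(-0.0031), np.float64(-0.0002)]
[np.float64(-0.0019), np.float64(0.0008), np.float64(0.017), np.float64(-0.0), np.float64(-0.0031), np.float64(-0.0002)]
[np.float64(-0.0019), np.float64(0.0008), np.float64(0.017), np.float64(-0.0), np.float64(-0.0031), np.float64(-0
[... 154 characters left out ...]
float64(0.0008), np.float64(0.017), np.float64(-0.0), np.float64(-0.0031), np.float64(-0.0002)]
[np.float64(-0.0017), np.float64(0.0008), np.float64(0.017), np.float64(-0.0), np.float64(-0.0031), np.float64(-0.0002)]
[np.float64(-0.0017), np.float64(0.0008), np.float64(0.017), np.float64(-0.0), np.float64(-0.0031), np.float64(-0.0002)]
[np.float64(-0.0016), np.float64(0.0008), np.float64(0.017), np.float64(-0.0), np.float64(-0.0031), np.float64(-0.0002)]
[np.float64(-0.0015), np.float64(0.0008), np.float64(0.017), np.float64(-0.0), np.float64(-0.0031), np.float64(-0.0002)]
[np.float64(-0.0015), np.float64(0.0008), np.float64(0.017), np.float64(-0.0), np.float64(-0.0031), np.float64(-0.0002)]
```

Bucket underside is at about 167 mm, so it clears the fork tops at 134 mm. Now across.

>>> {"method": "play_rows", "body": {
  "series": [
    [-0.001, 0, 0.008, 0, -0.003, 0, 0],
    [-0.002, 0, 0.014, 0, -0.003, 0, 0],
    [-0.002, 0, 0.018, 0, -0.003, 0, 0],
    [-0.002, 0, 0.018, 0, -0.003, 0, 0],
    [-0.002, 0, 0.018, 0, -0.003, 0, 0],
    [-0.002, 0, 0.018, 0, -0.003, 0, 0],
    [-0.002, 0, 0.018, 0, -0.003, 0, 0],
    [-0.002, 0, 0.018, 0, -0.003, 0, 0],
    [-0.002, 0, 0.018, 0, -0.003, 0, 0],
    [-0.002, 0, 0.018, 0, -0.003, 0, 0]
  ]
}}

```text
clock: 8.6
position: [473.3, 57.8, 297.3]
ee_rot: [-0.02, -0.703, 0.71, 0.027]
contact_force: [-0.7, 0.0, -5.0]
gripper_width: 8.6
```

>>> {"method": "play_rows", "body": {
  "series": [
    [-0.002, 0, 0.018, 0, -0.003, 0, 0],
    [-0.002, 0, 0.018, 0, -0.003, 0, 0],
    [-0.002, 0, 0.015, 0, -0.003, 0, 0],
    [-0.001, 0, 0.01, 0, -0.003, 0, 0],
    [-0.001, 0, 0.005, 0, -0.003, 0, 0],
    [0, 0, 0, 0, 0, 0, 0],
    [0, 0, 0, 0, 0, 0, 0]
  ]
}}

```text
clock: 9.3
position: [472.5, -19.0, 295.6]
ee_rot: [-0.014, -0.702, 0.711, 0.026]
contact_force: [0.5, 0.3, -5.3]
gripper_width: 8.6
```

```bash
python3 -c "
from h import *
plan([481.5,-16,141],177)
snap('side','side4')"
```

```text
pos [472.5 -19.  295.6] yaw 176.75 F [ 0.5  0.3 -5.3] w 8.6 t 9.3
total shift m [-0.0114  0.1544 -0.0055] rotvec [-0.013  -0.0043  0.0169]
```

View pics/side4.png

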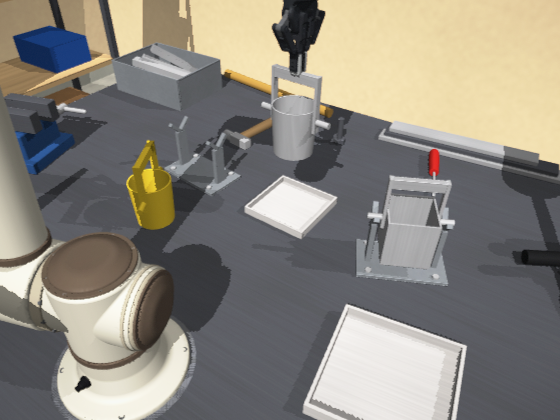

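The bucket hangs upright at about (293,125) in the side view, over the tray. The square bucket has not moved. I'll correct the offset and go down.

>>> {"method": "play_rows", "body": {
  "series": [
    [-0.004, 0.006, -0.002, -0.006, -0.002, 0.008, 0],
    [-0.004, 0.01, -0.002, -0.006, -0.002, 0.008, 0],
    [-0.002, 0.015, -0.001, 0, 0, 0, 0],
    [0, 0.018, 0, 0, 0, 0, 0],
    [0, 0.018, 0, 0, 0, 0, 0],
    [0, 0.016, 0, 0, 0, 0, 0],
    [0, 0.01, 0, 0, 0, 0, 0],
    [0, 0.005, 0, 0, 0, 0, 0],
    [0, 0, 0, 0, 0, 0, 0],
    [0, 0, 0, 0, 0, 0, 0]
  ]
}}

```text
clock: 10.35
position: [485.7, -9.0, 192.3]
ee_rot: [0.017, 0.708, -0.706, -0.014]
contact_force: [-0.5, -0.7, -4.6]
gripper_width: 8.9
```

```bash
python3 -c "
from h import *
plan([481.5,-16,140],177)"
```

```text
pos [485.7  -9.  192.3] yaw 177.52 F [-0.5 -0.7 -4.6] w 8.9 t 10.35
total shift m [0.0041 0.0522 0.0073] rotvec [ 0.0021  0.009  -0.004 ]
```

>>> {"method": "play_rows", "body": {
  "series": [
    [0.002, 0.008, 0.003, 0.001, 0.004, -0.002, 0],
    [0.002, 0.01, 0.002, 0.001, 0.004, -0.002, 0],
    [0, 0.01, 0, 0, 0, 0, 0],
    [0, 0.006, 0, 0, 0, 0, 0],
    [0, 0.004, 0, 0, 0, 0, 0],
    [0, 0, 0, 0, 0, 0, 0],
    [0, 0, 0, 0, 0, 0, 0]
  ]
}}

```text
clock: 11.05
position: [482.3, -14.2, 152.4]
ee_rot: [0.019, 0.707, -0.707, -0.017]
contact_force: [0.3, 0.5, -5.0]
gripper_width: 8.6
```

```bash
python3 -c "
from h import *
plan([481.5,-16,140],177)"
```

```text
pos [482.3 -14.2 152.4] yaw 177.01 F [ 0.3  0.5 -5. ] w 8.6 t 11.05
total shift m [0.0008 0.0124 0.0018] rotvec [ 0.0006  0.0002 -0.0029]
```

>>> {"method": "play_rows", "body": {
  "series": [
    [0, 0.003, 0.001, 0, 0, -0.002, 0],
    [0, 0.003, 0, 0, 0, 0, 0],
    [0, 0.003, 0, 0, 0, 0, 0],
    [0, 0.001, 0, 0, 0, 0, 0],
    [0, 0, 0, 0, 0, 0, 0],
    [0, 0, 0, 0, 0, 0, 0]
  ]
}}

```text
clock: 11.65
position: [483.2, -15.0, 142.4]
ee_rot: [0.019, 0.707, -0.707, -0.017]
contact_force: [-0.5, -0.9, -4.9]
gripper_width: 8.6
```

>>> {"method": "play_rows", "body": {
  "series": [
    [0, 0.001, 0, 0, 0, 0, 0],
    [0, 0.001, 0, 0, 0, 0, 0],
    [0, 0, 0, 0, 0, 0, 0],
    [0, 0, 0, 0, 0, 0, 0]
  ]
}}

```text
clock: 12.05
position: [483.5, -15.0, 140.6]
ee_rot: [0.02, 0.707, -0.706, -0.017]
contact_force: [-0.3, 0.1, -5.3]
gripper_width: 8.6
```

>>> {"method": "play_rows", "body": {
  "series": [
    [0, 0.001, 0, 0, 0, 0, 0],
    [0, 0.001, 0, 0, 0, 0, 0],
    [0, 0, 0, 0, 0, 0, 0],
    [0, 0, 0, 0, 0, 0, 0]
  ]
}}

```text
clock: 12.45
position: [484.4, -15.2, 140.5]
ee_rot: [0.02, 0.707, -0.707, -0.016]
contact_force: [-0.4, -0.3, -4.2]
gripper_width: 8.7
```

>>> {"method": "play_rows", "body": {
  "series": [
    [0, 0.002, 0, 0, 0, 0, 0],
    [0, 0.002, 0, 0, 0, 0, 0],
    [0, 0, 0, 0, 0, 0, 0]
  ]
}}

```text
clock: 12.75
position: [486.8, -15.7, 141.1]
ee_rot: [-0.022, -0.707, 0.707, 0.013]
contact_force: [-0.1, -0.2, -6.1]
gripper_width: 8.6
```

```bash
python3 -c "
from h import *
plan([481.5,-16,140],177)
b=snap('side','side5');cv2.imwrite('pics/s5c.png',cv2.resize(b['color'][90:270,200:440],(800,600))[:,:,::-1])"
```

```text
pos [486.8 -15.7 141.1] yaw 177.23 F [-0.1 -0.2 -6.1] w 8.6 t 12.75
total shift m [0.0053 0.001  0.0005] rotvec [-0.0007  0.004  -0.0126]
```

View pics/s5c.png

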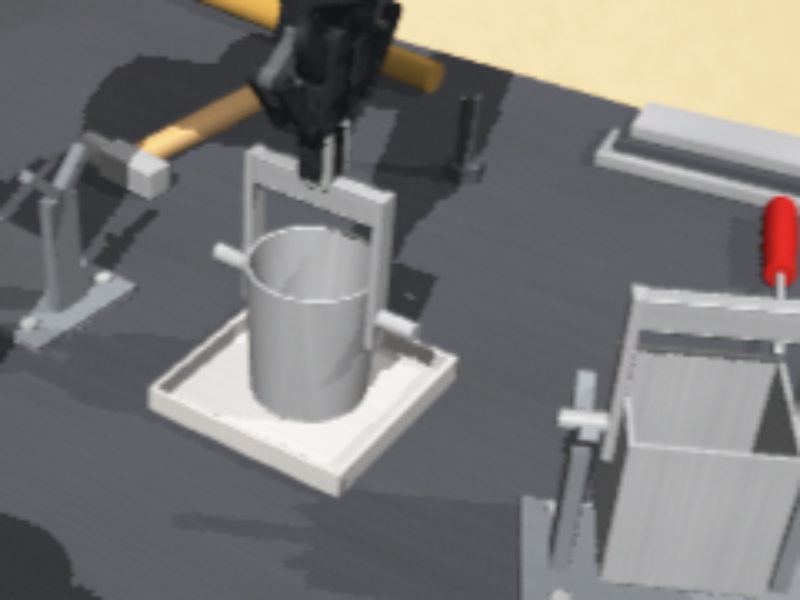

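Small steps no longer lower the tool, and x drifts instead, so the joints seem to be sticking. I'll use one larger step with a correction.

>>> {"method": "play_rows", "body": {
  "series": [
    [0.005, 0.004, 0, -0.001, 0.004, -0.012, 0],
    [0, 0, 0, 0, 0, 0, 0]
  ]
}}

```text
clock: 13.0
position: [488.0, -15.4, 140.8]
ee_rot: [0.023, 0.707, -0.707, -0.012]
contact_force: [-0.8, -0.1, -6.3]
gripper_width: 8.6
```

```bash
python3 -c "
from h import *
plan([481.5,-16,140],177)"
```

```text
pos [488.  -15.4 140.8] yaw 177.17 F [-0.8 -0.1 -6.3] w 8.6 t 13.0
total shift m [0.0064 0.0007 0.0009] rotvec [ 0.0004  0.003  -0.0144]
```

>>> {"method": "play_rows", "body": {
  "series": [
    [0, 0, 0, 0, 0, 0, 0],
    [0, 0, 0, 0, 0, 0, 0]
  ]
}}

```text
clock: 13.2
position: [488.3, -15.4, 140.4]
ee_rot: [0.023, 0.707, -0.707, -0.012]
contact_force: [0.6, -1.2, 0.5]
gripper_width: 8.6
```

```bash
python3 -c "
from h import *
plan([481.5,-16,140],177)
s=read_state();print(s['joints'].round(3),s['joint_vel'].round(4),s['joint_efforts'].round(1),s['wrist_torque'].round(2))
s=load('side5')
for z in(0,4,8,12): print(z,proj(s,[486,-15.5,z])) 
"
```

```text
pos [488.3 -15.4 140.4] yaw 177.17 F [ 0.6 -1.2  0.5] w 8.6 t 13.2
total shift m [0.0068 0.0003 0.001 ] rotvec [ 0.0005  0.0031 -0.0147]
[ 0.305  0.207 -0.427  0.006 -0.923 -0.358] [-0.0012  0.0021  0.0012  0.0027  0.0046 -0.0007] [  0.4 -27.7  16.2   3.3  -0.1   0. ] [-0.24 -0.12 -0.05]
0 [293.11851692 207.16784621]
4 [293.17876299 205.7907967 ]
8 [293.23930426 204.40699976]
12 [293.30014291 203.01640568]
```

The bucket's weight is now off the wrist (Fz 0.5 N), 7 mm from the tray centre. I'll open slowly and then back off.

>>> {"method": "play_rows", "body": {
  "series": [
    [0, 0, 0, 0, 0, 0, 0.012],
    [0, 0, 0, 0, 0, 0, 0.018],
    [0, 0, 0, 0, 0, 0, 0.028],
    [0, 0, 0, 0, 0, 0, 0.04],
    [0, 0, 0, 0, 0, 0, 0.055],
    [0, 0, 0, 0, 0, 0, 0.07],
    [0, 0, 0, 0, 0, 0, 0.07],
    [0, 0, 0, 0, 0, 0, 0.07]
  ]
}}

```text
clock: 14.0
position: [488.6, -15.1, 140.6]
ee_rot: [0.023, 0.707, -0.707, -0.012]
contact_force: [-0.3, -0.8, 0.4]
gripper_width: 69.8
```

```bash
python3 -c "
from h import *
plan([486,-16,280],177)
b=snap('wrist','w6');c=snap('side','side6')
cv2.imwrite('pics/l6.png',np.hstack([cv2.resize(b['color'],(400,300)),cv2.resize(c['color'][90:240,200:400],(400,300))])[:,:,::-1])"
```

```text
pos [488.6 -15.1 140.6] yaw 177.2 F [-0.3 -0.8  0.4] w 69.8 t 14.0
total shift m [ 0.0004 -0.1395  0.001 ] rotvec [ 0.0005  0.0035 -0.0152]
```

View pics/l6.png

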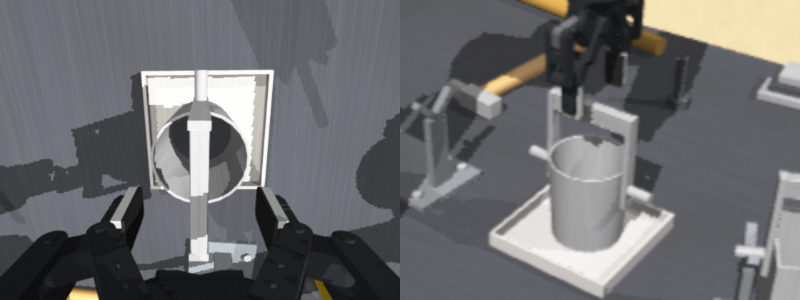

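The fingers are clear of the bar on both sides and the bucket stands flat. Going straight up.

>>> {"method": "play_rows", "body": {
  "series": [
    [0, -0.01, 0, 0, 0, 0, 0.07],
    [0, -0.015, 0, 0, 0, 0, 0.07],
    [0, -0.02, 0, 0, 0, 0, 0.07],
    [0, -0.025, 0, 0, 0, 0, 0.07],
    [0, -0.03, 0, 0, 0, 0, 0.07],
    [0, -0.03, 0, 0, 0, 0, 0.07],
    [0, -0.015, 0, 0, 0, 0, 0.07],
    [0, 0, 0, 0, 0, 0, 0.07],
    [0, 0, 0, 0, 0, 0, 0.07],
    [0, 0, 0, 0, 0, 0, 0.07]
  ]
}}

```text
clock: 15.1
position: [485.4, -15.7, 295.7]
ee_rot: [0.023, 0.707, -0.707, -0.011]
contact_force: [0.6, -0.4, -0.4]
gripper_width: 69.9
```

```bash
python3 -c "
from h import *
plan([486,-16,280],177)
c=snap('side','side7');o=load('side0');b=snap('wrist','w7')
print('square bucket diff',np.abs(c['color'][170:290,350:455].astype(int)-o['color'][170:290,350:455]).mean())
cv2.imwrite('pics/l7.png',np.hstack([cv2.resize(b['color'],(400,300)),cv2.resize(c['color'][110:290,220:460],(400,300))])[:,:,::-1])"
```

```text
pos [485.4 -15.7 295.7] yaw 177.2 F [ 0.6 -0.4 -0.4] w 69.9 t 15.1
total shift m [-0.0003  0.0157  0.0003] rotvec [ 0.0005  0.0035 -0.0174]
square bucket diff 1.348148148148148
```

View pics/l7.png

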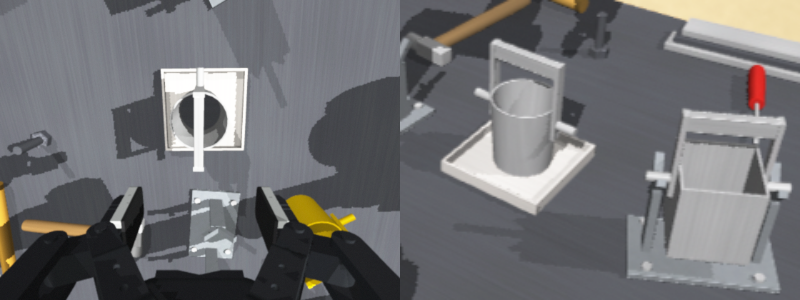

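Bucket stands upright in the tray, the gripper is well clear, and the square bucket is unchanged. Handing in.

```bash
python3 -c "
from h import *
print(job_done())"
```

```text
the job is handed in; nothing more can be done
None
```

I lifted the grey round bucket straight up off its forks by the bar, carried it over and set it down in the small tray. Then I let go, backed off upward and handed the job in at 15.1 s. `job_done()` reports no verdict.

- **Last checks passed:** In the final pictures the bucket stands upright and flat inside the tray walls, and the gripper is about 150 mm above its release height. The wrist force is near zero. The square bucket's patch of the side view is almost unchanged from the start (mean difference 1.3 grey levels).
- **Position in the tray:** I did not measure the bucket's final position from an image. At release the tool was about 7 mm from the tray centre, against a limit of 45 mm.
- **What disagreed:** In the last few millimetres of lowering, small steps stopped lowering the tool and it drifted about 5 mm in x. The force reading stayed at the bucket's weight until just before release, when it dropped to 0.5 N and showed the tray was carrying it.
- **Grip reading:** The finger opening read about 8.6 mm on the 12 mm bar, but the grip held throughout.

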